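# Tap three lighthouse glasses home in order

## Task

Three pieces of lighthouse glass stand proud in their brass cradles: seat them by tapping each down lightly with the fingertips until it is fully home, first the round bull's-eye, then the long bar, and last the square block. Do not lift, tip or push the cradles about, and leave the loose things lying on the counter where they are.

Things in the scene. Friction and masses are not known exactly. Their poses are not given: they have to be found in the camera images.
- bullseye_top (a point): Centre of the top of the round bull's-eye lens: a greenish glass disc 62 mm across, slightly domed (flat over the middle 30 mm at about this height), standing in a round brass collar (78 mm outside, rim 37 mm above the counter). It slides only straight down and stays where it is left: 9 to 12 mm above home at the start; home, its top is 43 mm above the counter.
- bar_top (a point): Centre of the flat top of the long bar prism: greenish glass, 110 x 36 mm from above, long along this point's x axis, in a rectangular brass collar (126 x 52 mm, rim 37 mm above the counter). It slides only straight down and stays where it is left: 9 to 12 mm above home at the start; home, its top is 43 mm above the counter.
- block_top (a point): Centre of the flat top of the square glass block: greenish glass, 46 x 46 mm from above, in a square brass collar (62 x 62 mm, rim 37 mm above the counter). It slides only straight down and stays where it is left: 9 to 12 mm above home at the start; home, its top is 43 mm above the counter.
- bullseye (a joint): How far the round bull's-eye has been pressed down into its cradle, m: 0 = highest, 0.012 = fully home. Friction of about 2.5 N holds it. Home, it stops on a cork bed which gives about 1 mm per 2 N more (at most 6 mm) and springs back (this value does not count the give).
- bar (a joint): How far the long bar has been pressed down into its cradle, m: 0 = highest, 0.012 = fully home. Friction of about 2.5 N holds it. Home, it stops on a cork bed which gives about 1 mm per 2 N more (at most 6 mm) and springs back (this value does not count the give).
- block (a joint): How far the square block has been pressed down into its cradle, m: 0 = highest, 0.012 = fully home. Friction of about 2.5 N holds it. Home, it stops on a cork bed which gives about 1 mm per 2 N more (at most 6 mm) and springs back (this value does not count the give).
- bullseye_foot (a point): Centre of the underside of the round bull's-eye's loose cradle (steel foot plate round, 96 mm across, 8 mm thick, brass collar on top; about 0.9 kg), on the counter.
- bar_foot (a point): Centre of the underside of the long bar's loose cradle (steel foot plate 150 x 70 mm, 8 mm thick, brass collar on top; about 0.9 kg), on the counter.
- block_foot (a point): Centre of the underside of the square block's loose cradle (steel foot plate 84 x 84 mm, 8 mm thick, brass collar on top; about 0.9 kg), on the counter.
- offcut: Loose triangular greenish glass prism offcut, 60 mm long (x axis), about 31 mm wide, 27 mm tall; origin at the centre of its underside.
- pillbox: Loose round tin pill box, 54 mm across, 22 mm tall; origin at the centre of its underside.
- burnisher: Loose round black ebony burnisher with brass ferrules, lying along its x axis, about 134 mm long, 18 mm thick; origin at the centre of its underside.
- caliper: Loose brass caliper lying flat, beam 140 mm along x, jaws reaching 52 mm to its -y side, 14 mm tall at most; origin at the middle of the beam, on the counter.
- chute: Fixed wooden chute 90 mm wide sloping down to -x into a lined catch tray 160 x 150 x 30 mm; overall x -120 to +270 mm and y +-75 mm from its origin, up to 150 mm tall. Not part of the work.

How it is judged:
By the outcome, as a careful person would: the job done as asked, in the order asked, and still so for the second after the job is handed in, with the robot touching nothing.
It also fails if it takes over 48 s, if anything falls off the work surface, if the arm or the gripper's body presses on something with over 40 N, if the wrist force passes 120 N, or if a joint passes its speed limit or range.

## Robot

A 7-joint arm with a two-finger parallel gripper is mounted at the origin on the work surface. World frame = base frame: x ahead of the robot, y to its left, z up, the work surface at z = 0. Lengths are in mm, angles in rad, forces in N, time in s.
With the tool pointing down it reaches from about 400 to 925 mm from the base axis. Payload 4.1 kg.
Tool frame: the origin (TCP) lies at the very end of the fingers, on their centre line; the grasp point (between the pads) lies 19 mm behind it; y points along the fingers, z is the direction in which the jaws open and shut, and the axes are right-handed (so a half turn about y gives the same grasp; the last joint's range is limited). The gripper opens to 85 mm and grips with 20 to 120 N. Pads are 22 mm wide; open, the fingers measure 114 mm over their backs; the gripper's body (76 mm by 85 mm) begins 54 mm behind the grasp point. The pads swing forward as they close: fully open they stand 13 mm farther back than shut.
Start: joints at [-1.432, 0.398, 0.045, 1.537, -0.019, 1.207, -0.051], TCP at [153.093, 631.748, 231.347] pointing down, gripper open.
Joint ranges: [-2.82, 2.82], [-0.49, 2.23], [-1.37, 1.46], [0, 2.46], [-1.36, 4.5], [0.23, 2], [-2.94, 2.94]. Speed limits (rad/s): [2.57, 2.57, 3.14, 3.14, 3.14, 3.14, 3.14].

## Interface

Orientations are given as a unit quaternion [x, y, z, w].
In Python, from workcell import ctrl gives the robot as it stands.
- The arm moves only by the tool jog_arm, never from a script. Its argument "series" is one flat list of numbers, 5 for each row, row after row: the opening, from -1 (shut) to 1 (fully open), then the shift along the world's x, y, z in units of 40 mm (1.0 is 40 mm), then the turn about the world's z in rad. A call has exactly 10 rows; each row shifts and turns the commanded pose from where the row before left it; what a row does not reach is not made up. A row lasts 1/8 s, in which the tool goes at most 62.5 mm and 10.7 degrees, less where a joint would pass 70% of its speed; a pose out of reach is approached as far as the arm can. A call is refused whole if a number of a shift passes 1 or a number of a turn 0.188, either way. A call with a gripper value outside its range is refused whole. The fingers move at their own pace and stop on an object; "force" is the grip in N (left out, the last holds). Time passes only in rows, so rows that do not move let the fingers close, or fill a call up. It gives the time, the measured TCP pose, the force and the opening at its end, in the units of the state.
- ctrl.get_obs(): the state, without advancing time (a new reading comes with each control period).
- ctrl.snapshot(name): name is "scene" or "top" or "wrist"; returns a dict with "pixels" (420x560x3 uint8, red, green, blue), "fx", "fy", "cx", "cy" (pixels), "k1" (the pictures are not rectified: a ray, as slopes to the right and down, at radius r is drawn at 1 + k1 r^2 times it, then the intrinsics apply), "xyz" and "attitude" of the camera in the world. Camera axes: x right, y down, z forward; pixel columns grow to the right and rows downward; lengths in mm; the calibration is good to about 2 mm. A picture is of the moment at which its call begins. There is no depth.
- ctrl.sign_off(): hands the job in, once; it reports no verdict.
Trained networks look in a picture, given as the dict that the camera call returned (one of the last four; its "shot" number tells which), for a name from the list of things; names that differ only in an ending like _2 or _b are one class to them, and where a whole thing is asked for, a point or a joint stands for the part that bears it (a point fixed in the world has none). Each returns a list of dicts, best first, with "confidence" (0 to 1); they miss things now and then, are a little off and sometimes report something else, mostly with a low value. They report only what shows in the picture. A call takes as long as a camera call.
- ctrl.search_frame(picture, target): "centre" ([column, row] in pixels, amid what is visible of it).
- ctrl.tip_of(picture, target): "centre" ([column, row] in pixels: a listed point, or the origin of a listed thing).
The state is a dict: "t": time; "joints": joint angles; "qvel": joint speeds; "joint_efforts": joint torques, N m; "tool_pos": TCP position; "ee_rot": TCP orientation; "ft_force": force on the tool from outside, world axes, zero at the start; "wrist_torque": the same for the moment, N m; "width": opening from 0.0 (shut) to 1.0 (fully open).
Only numpy, scipy, OpenCV 4.12 (cv2) and the standard library are available. Lean on these libraries where they do the work, as an engineer would, in place of code of your own. Each camera call takes 0.05 s, during which the arm holds its last target. There are 200 camera calls.

## Working session

There is one attempt and no reset: what is moved stays moved. The work goes in short steps, Python scripts to look and compute and a tool call to move; the robot and the scene stay as the last step left them, time stands still between calls to the robot, and variables do not carry over. Pictures are saved under pics/ and viewed, about 8 in all and at most 12, crops included, and the job is handed in when it is done.

Besides the shell and the picture viewer there is one more tool, called after ">>>" by a JSON object that holds its "name" and its "arguments". jog_arm: Moves the arm, as the interface text tells. Its arguments: {"type":"object","properties":{"series":{"type":"array"},"force":{"type":"number"}},"required":["series"]}

```bash
ls; mkdir -p pics
cat > h.py <<'E'
import numpy as np, cv2
from scipy.spatial.transform import Rotation as R
from workcell import ctrl
def ray(p,uv):
    d=np.array([(uv[0]-p["cx"])/p["fx"],(uv[1]-p["cy"])/p["fy"]]); s=d.copy()
    for _ in range(20): s=d/(1+p["k1"]*(s@s))
    a=np.array(p["attitude"]); M=a if a.shape==(3,3) else R.from_quat(a).as_matrix()
    return M@np.array([s[0],s[1],1.0])
def at_z(p,uv,z):
    r=ray(p,uv); o=np.array(p["xyz"]); return o+r*(z-o[2])/r[2]
def save(p,n): cv2.imwrite("pics/"+n,cv2.cvtColor(p["pixels"],cv2.COLOR_RGB2BGR))
E
python3 - <<'E'
from h import *
print(ctrl.get_obs())
for n in("top","scene"):
    p=ctrl.snapshot(n); save(p,n+"0.png"); print(n,p["xyz"],p["attitude"],p["fx"],p["k1"])
    for t,z in(("bullseye_top",53),("bar_top",53),("block_top",53),("bullseye_foot",0),("bar_foot",0),("block_foot",0),("offcut",0),("pillbox",0),("burnisher",0),("caliper",0),("chute",0)):
        for d in ctrl.tip_of(p,t)[:2]: print(t,np.round(d["centre"]),round(d["confidence"],2),at_z(p,d["centre"],z).round())
E
```

```text
pics
{'t': 0.0, 'joints': array([-1.43200429,  0.39917187,  0.04501964,  1.53790103, -0.01870812,
        1.20689651, -0.05067527]), 'qvel': array([ 0.00012974,  0.00086226,  0.00174898,  0.00011194,  0.00064866,
       -0.00152671,  0.00106609]), 'joint_efforts': array([-1.94936465e-04, -4.75135589e+01,  1.36505418e+00, -2.54219556e+01,
        1.17042338e-02,  9.57444805e-03,  2.29241351e-06]), 'tool_pos': array([152.92938853, 631.09055522, 230.26682666]), 'ee_rot': array([ 0.70281077, -0.08386194,  0.08378349, -0.70143034]), 'ft_force': array([ 0.20770878, -0.15522357, -0.21785327]), 'wrist_torque': array([0.06150834, 0.06218913, 0.04124341]), 'width': 0.9984750445973188}
top [ 521.63014952 -125.21816276  962.95833689] [-0.70123621  0.71231476 -0.0134082   0.02637563] 401.11320825966936 -0.10993478921377953
bullseye_top [126. 242.] 0.64 [511. 254.  53.]
bar_top [360. 253.] 0.87 [ 479. -284.   53.]
block_top [223. 188.] 0.72 [633.  25.  53.]
bullseye_foot [136. 242.] 0.56 [511. 250.   0.]
bar_foot [225. 185.] 0.72 [648.  28.   0.]
bar_foot [356. 250.] 0.55 [ 485. -284.    0.]
block
[... 415 characters left out ...]
2764 -0.028546945668806684
bullseye_top [388. 298.] 0.64 [517. 246.  53.]
bar_top [262. 161.] 0.61 [ 490. -287.   53.]
block_top [291. 261.] 0.82 [636.  16.  53.]
bullseye_foot [388. 308.] 0.97 [513. 258.   0.]
bullseye_foot [265. 161.] 0.36 [ 460. -313.    0.]
bar_foot [292. 259.] 0.67 [614.  -5.   0.]
bar_foot [266. 171.] 0.63 [ 483. -281.    0.]
block_foot [290. 273.] 0.82 [646.  24.   0.]
block_foot [386. 305.] 0.65 [510. 251.   0.]
offcut [357. 243.] 0.58 [441.  76.   0.]
pillbox [308. 319.] 0.93 [692. 148.   0.]
burnisher [234. 239.] 0.71 [ 699. -153.    0.]
caliper [318. 205.] 0.72 [441. -86.   0.]
caliper [203. 130.] 0.38 [ 539. -542.    0.]
chute [204. 132.] 0.73 [ 540. -533.    0.]
```

View pics/top0.png

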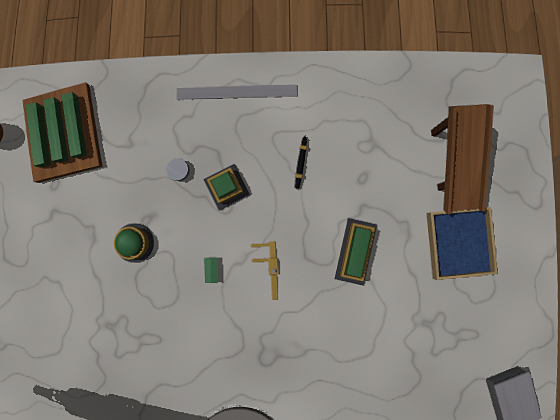

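View pics/scene0.png

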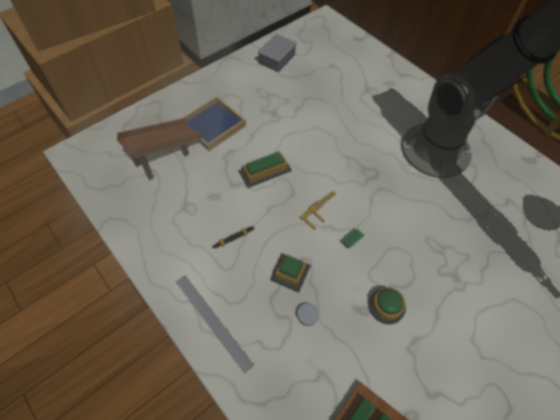

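The top view shows all three cradles clear of clutter: bull's-eye at about (129,242), bar (358,251) and block (226,184). The networks agree, and both cameras match to about 1 cm. The scene view confirms the layout. I'll approach the bull's-eye with the fingers shut.

>>> {"name": "jog_arm", "arguments": {"series": [-1,0.9,-0.95,-0.25,0,-1,0.9,-0.95,-0.25,0,-1,0.9,-0.95,-0.25,0,-1,0.9,-0.95,-0.25,0,-1,0.9,-0.95,-0.25,0,-1,0.9,-0.95,-0.25,0,-1,0.9,-0.95,-0.25,0,-1,0.9,-0.95,-0.25,0,-1,0.9,-0.95,-0.25,0,-1,0.9,-0.95,-0.25,0], "force": 20}}

```text
t: 2.45
tool_pos: [514.3, 250.7, 131.3]
ee_rot: [-0.702, 0.084, -0.084, 0.702]
ft_force: [0.6, 0.4, 0.7]
width: -0.002
```

Run:
```python
from h import *
o=ctrl.get_obs(); print(o["t"],o["tool_pos"],o["ft_force"],o["width"]); print(R.from_quat(o["ee_rot"]).as_matrix().round(2))
p=ctrl.snapshot("wrist"); save(p,"w1.png"); print(p["xyz"])
for t,z in(("bullseye_top",53),("bullseye_foot",0)):
    for d in ctrl.tip_of(p,t)[:2]: print(t,np.round(d["centre"]),round(d["confidence"],2),at_z(p,d["centre"],z).round(1))
```

```text
2.45 [514.2561166  250.71629174 131.32140593] [0.60391263 0.37862805 0.74301011] -0.001670777701011555
[[ 0.97  0.    0.24]
 [-0.24  0.    0.97]
 [ 0.   -1.    0.  ]]
[442.22363427 267.86187084 273.68508394]
bullseye_top [274. 209.] 0.56 [510.  251.2  53. ]
```

View pics/w1.png

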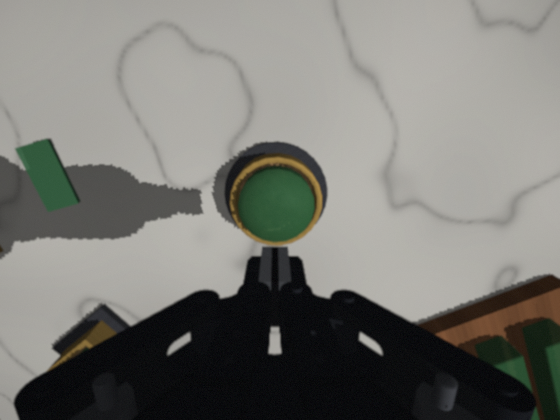

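The wrist view shows the bull's-eye dome centred near (277,204), about (512,251) mm. Tool is within 2 mm of that. I'll lower it slowly.

>>> {"name": "jog_arm", "arguments": {"series": [-1,-0.05,0,-0.9,0,-1,0,0,-0.85,0,-1,0,0,-0.05,0,-1,0,0,-0.05,0,-1,0,0,-0.05,0,-1,0,0,-0.05,0,-1,0,0,-0.05,0,-1,0,0,-0.05,0,-1,0,0,-0.05,0,-1,0,0,0,0]}}

```text
t: 3.85
tool_pos: [511.3, 251.9, 47.3]
ee_rot: [-0.702, 0.084, -0.084, 0.702]
ft_force: [1.3, 0.6, 1.2]
width: 0.001
```

>>> {"name": "jog_arm", "arguments": {"series": [-1,0,0,-0.05,0,-1,0,0,-0.05,0,-1,0,0,-0.025,0,-1,0,0,-0.025,0,-1,0,0,0,0,-1,0,0,0,0,-1,0,0,0,0,-1,0,0,0,0,-1,0,0,0,0,-1,0,0,0,0]}}

```text
t: 5.1
tool_pos: [511.2, 251.7, 41.4]
ee_rot: [-0.702, 0.084, -0.084, 0.702]
ft_force: [1.1, 2.2, 4.0]
width: 0.0
```

>>> {"name": "jog_arm", "arguments": {"series": [-1,0,0,-0.025,0,-1,0,0,-0.025,0,-1,0,0,0,0,-1,0,0,0,0,-1,0,0,0,0,-1,0,0,0,0,-1,0,0,0,0,-1,0,0,0,0,-1,0,0,0,0,-1,0,0,0,0]}}

```text
t: 6.35
tool_pos: [511.2, 251.8, 39.8]
ee_rot: [-0.702, 0.084, -0.084, 0.702]
ft_force: [-0.6, 0.2, 6.1]
width: -0.0
```

Run:
```python
from h import *
for i in range(3):
    o=ctrl.get_obs(); print(o["t"],o["tool_pos"],o["ft_force"])
    ctrl.snapshot("wrist")
```

```text
6.35 [511.19284999 251.75741778  39.76220808] [-0.61452944  0.2151965   6.10384729]
6.4 [511.15913744 251.77510779  39.74866174] [ 0.208514   -0.24504284  8.06416026]
6.45 [511.16327521 251.76229694  39.74860477] [0.20646195 1.62390807 8.06325889]
```

Bull's-eye is home: the force rises along the cork slope, and 39.75 mm is 3 mm below home height. Next I'll lift and cross to the bar.

>>> {"name": "jog_arm", "arguments": {"series": [-1,0,0,0.5,0,-1,0,0,1,0,-1,0,0,1,0,-1,-0.05,-1,0,0,-1,-0.05,-1,0,0,-1,-0.05,-1,0,0,-1,-0.05,-1,0,0,-1,-0.05,-1,0,0,-1,-0.05,-1,0,0,-1,-0.05,-1,0,0]}}

```text
t: 7.75
tool_pos: [495.4, -29.6, 138.3]
ee_rot: [0.702, -0.085, 0.083, -0.702]
ft_force: [-0.4, -0.0, -0.3]
width: -0.001
```

>>> {"name": "jog_arm", "arguments": {"series": [-1,-0.05,-1,0,0,-1,-0.05,-1,0,0,-1,-0.05,-1,0,0,-1,-0.05,-1,0,0,-1,-0.05,-1,0,0,-1,-0.1,-1,0,0,-1,-0.05,-0.4,0,0,-1,0,0,0,0,-1,0,0,0,0,-1,0,0,0,0]}}

```text
t: 9.0
tool_pos: [481.7, -282.3, 139.2]
ee_rot: [-0.702, 0.083, -0.083, 0.703]
ft_force: [-0.3, 0.1, -0.7]
width: 0.001
```

Run:
```python
from h import *
o=ctrl.get_obs(); print(o["t"],o["tool_pos"],o["ft_force"])
p=ctrl.snapshot("top");save(p,"t2.png")
d=ctrl.tip_of(p,"bullseye_top"); print(d and (d[0],at_z(p,d[0]["centre"],43)))
p=ctrl.snapshot("wrist"); save(p,"w2.png")
for t,z in(("bar_top",53),("bar_foot",0)):
    for d in ctrl.tip_of(p,t)[:2]: print(t,np.round(d["centre"]),round(d["confidence"],2),at_z(p,d["centre"],z).round(1))
```

```text
9.0 [ 481.66042705 -282.32007539  139.19323848] [-0.29688357  0.11765027 -0.69674915]
({'centre': [128.2, 244.2], 'confidence': 0.65}, array([506.42934399, 252.48660975,  43.        ]))
bar_top [272. 213.] 0.58 [ 482.6 -286.    53. ]
```

View pics/w2.png

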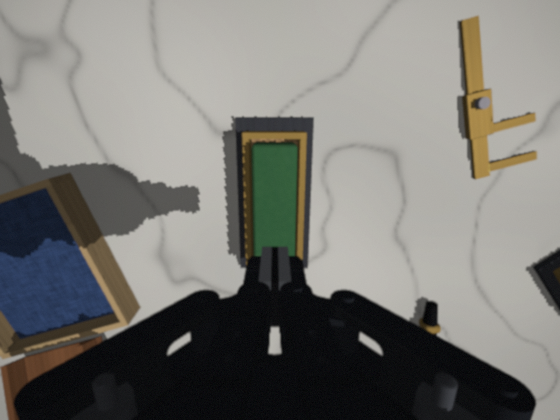

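The wrist view shows the bar glass aligned with the tool, columns 252–297, far end at row 143, so its centre is near (274,212). That puts it about 3 mm from the tool, so I'll lower.

>>> {"name": "jog_arm", "arguments": {"series": [-1,0,-0.05,-1,0,-1,0,0,-1,0,-1,0,0,-0.05,0,-1,0,0,-0.05,0,-1,0,0,-0.05,0,-1,0,0,-0.05,0,-1,0,0,-0.05,0,-1,0,0,-0.05,0,-1,0,0,-0.05,0,-1,0,0,0,0]}}

```text
t: 10.5
tool_pos: [481.4, -286.4, 45.4]
ee_rot: [0.702, -0.084, 0.084, -0.702]
ft_force: [1.5, -0.3, 1.4]
width: 0.003
```

>>> {"name": "jog_arm", "arguments": {"series": [-1,0,0,-0.05,0,-1,0,0,-0.05,0,-1,0,0,-0.025,0,-1,0,0,-0.025,0,-1,0,0,-0.025,0,-1,0,0,0,0,-1,0,0,0,0,-1,0,0,0,0,-1,0,0,0,0,-1,0,0,0,0]}}

```text
t: 11.75
tool_pos: [481.4, -286.4, 39.2]
ee_rot: [-0.702, 0.084, -0.084, 0.702]
ft_force: [-0.4, 1.0, 8.5]
width: -0.0
```

Bar is home: 8.5 N at 39.2 mm, against about 7.6 N expected from the cork. I'll lift and go to the block.

>>> {"name": "jog_arm", "arguments": {"series": [-1,0,0,0.5,0,-1,0,0,1,0,-1,0,0,1,0,-1,0.5,1,0,0,-1,0.5,1,0,0,-1,0.5,1,0,0,-1,0.5,1,0,0,-1,0.5,1,0,0,-1,0.5,1,0,0,-1,0.5,1,0,0]}}

```text
t: 13.0
tool_pos: [620.2, -5.0, 137.3]
ee_rot: [0.702, -0.085, 0.083, -0.702]
ft_force: [0.8, 0.2, -0.1]
width: -0.0
```

>>> {"name": "jog_arm", "arguments": {"series": [-1,0.3,0.7,0,0,-1,0,0,0,0,-1,0,0,0,0,-1,0,0,0,0,-1,0,0,0,0,-1,0,0,0,0,-1,0,0,0,0,-1,0,0,0,0,-1,0,0,0,0,-1,0,0,0,0]}}

```text
t: 14.25
tool_pos: [633.1, 21.8, 138.3]
ee_rot: [-0.702, 0.084, -0.084, 0.702]
ft_force: [-0.3, 0.4, -0.5]
width: -0.003
```

Run:
```python
from h import *
o=ctrl.get_obs(); print(o["t"],o["tool_pos"],o["ft_force"])
p=ctrl.snapshot("wrist"); save(p,"w3.png")
for t,z in(("block_top",53),("block_foot",0)):
    for d in ctrl.tip_of(p,t)[:2]: print(t,np.round(d["centre"]),round(d["confidence"],2),at_z(p,d["centre"],z).round(1))
```

```text
14.25 [633.11312744  21.77552171 138.34357866] [-0.27911681  0.40497222 -0.53775385]
block_top [280. 220.] 0.64 [640.9  23.7  53. ]
block_foot [277. 204.] 0.57 [642.6  22.    0. ]
```

View pics/w3.png

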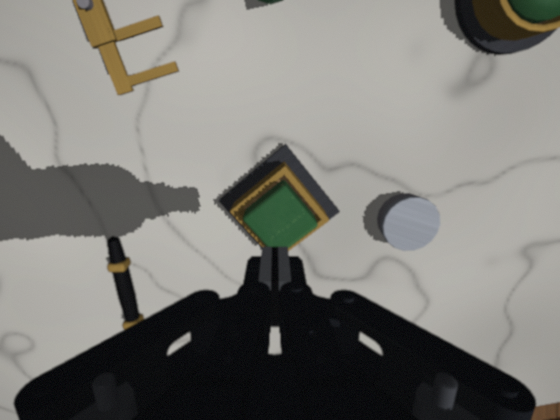

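The wrist view shows the block glass with corners at (243,215), (318,218) and (288,179), so its centre is near (280,217), about (640,24) mm. I'll shift +6 and +2 mm, then lower.

>>> {"name": "jog_arm", "arguments": {"series": [-1,0.15,0.05,-1,0,-1,0,0,-0.95,0,-1,0,0,-0.05,0,-1,0,0,-0.05,0,-1,0,0,-0.05,0,-1,0,0,-0.05,0,-1,0,0,-0.05,0,-1,0,0,-0.05,0,-1,0,0,-0.05,0,-1,0,0,0,0]}}

```text
t: 15.65
tool_pos: [639.3, 23.8, 46.3]
ee_rot: [-0.702, 0.084, -0.084, 0.702]
ft_force: [0.6, 0.9, 1.8]
width: 0.0
```

>>> {"name": "jog_arm", "arguments": {"series": [-1,0,0,-0.05,0,-1,0,0,-0.05,0,-1,0,0,-0.05,0,-1,0,0,-0.025,0,-1,0,0,0,0,-1,0,0,0,0,-1,0,0,0,0,-1,0,0,0,0,-1,0,0,0,0,-1,0,0,0,0]}}

```text
t: 16.9
tool_pos: [639.4, 23.8, 40.1]
ee_rot: [-0.702, 0.084, -0.084, 0.702]
ft_force: [0.7, 0.2, 6.6]
width: 0.003
```

>>> {"name": "jog_arm", "arguments": {"series": [-1,0,0,0.5,0,-1,0,0,1,0,-1,0,0,1,0,-1,0,0,1,0,-1,-0.5,0,1,0,-1,-1,0,0.5,0,-1,-1,0,0,0,-1,-1,0,0,0,-1,0,0,0,0,-1,0,0,0,0]}}

```text
t: 18.15
tool_pos: [499.4, 23.8, 239.8]
ee_rot: [-0.702, 0.084, -0.084, 0.702]
ft_force: [0.4, -0.4, 0.3]
width: 0.002
```

Run:
```python
from h import *
o=ctrl.get_obs(); print(o["t"],o["tool_pos"],o["ft_force"])
a=cv2.imread("pics/scene0.png"); p=ctrl.snapshot("scene"); save(p,"scene1.png"); b=cv2.imread("pics/scene1.png")
rows=[]
for u,v in((388,300),(264,165),(291,266)):
    rows.append(np.hstack([cv2.resize(i[v-33:v+33,u-33:u+33],(260,260),interpolation=cv2.INTER_CUBIC) for i in(a,b)]))
cv2.imwrite("pics/cmp.png",cv2.resize(np.vstack(rows),(400,600)))
p=ctrl.snapshot("top"); save(p,"top1.png")
for t in("bullseye_foot","bar_foot","block_foot","offcut","pillbox","burnisher","caliper"):
    d=ctrl.tip_of(p,t)[:1]
    if d: print(t,round(d[0]["confidence"],2),at_z(p,d[0]["centre"],0).round())
```

```text
18.15 [499.36496708  23.81964247 239.83916928] [ 0.44127103 -0.42348954  0.26188312]
bullseye_foot 0.26 [ 700. -155.    0.]
bar_foot 0.86 [ 482. -280.    0.]
block_foot 0.6 [641.  16.   0.]
offcut 0.76 [455.  64.   0.]
pillbox 0.75 [680. 137.   0.]
burnisher 0.78 [ 702. -155.    0.]
```

View pics/cmp.png

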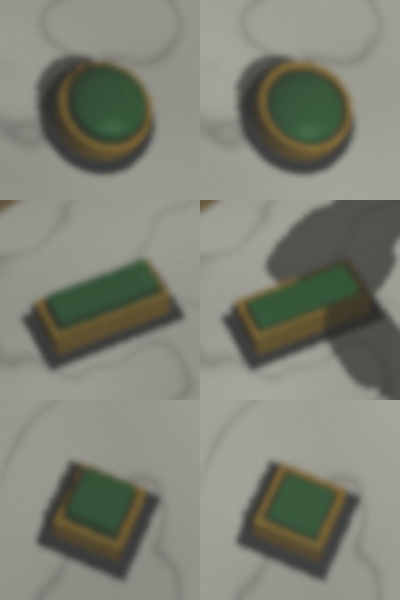

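View pics/top1.png

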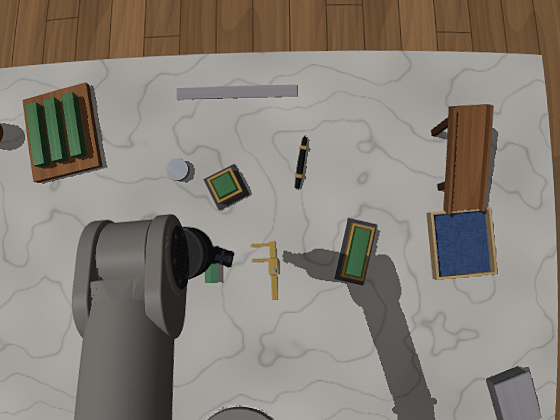

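The before/after crops show all three glasses lowered evenly in their collars, with the cradles in the same pixel positions. The top view shows the loose things where they were, though the arm hides the bull's-eye, and the tool is clear. I'll hand it in.

```bash
python3 -c "
from workcell import ctrl
print(ctrl.sign_off())"
```

```text
the job is handed in; nothing more can be done
None
```

I seated all three pieces with the closed fingertips, pressing straight down in the order asked: bull's-eye, then bar, then block. I handed the job in at about 18 s.

| Piece | Fingertip height at lowest (home is 43 mm) | Force read there |
|---|---|---|
| Bull's-eye | 39.8 mm | 6–8 N |
| Bar | 39.2 mm | 8.5 N |
| Block | 40.1 mm | 6.6 N |

- **Seating:** Each force is about what the cork bed should give at that depth, so I take all three as fully home. I could not read the joint values directly. The before/after pictures also show each glass sitting lower and even in its collar.
- **Cradles and loose things:** The pictures show all three cradles, and all the loose things, where they were at the start. The tool was clear of everything when I handed in.
- **Checks that missed or disagreed:** In the last top picture the arm hid the bull's-eye, and the network's low-confidence hit for its foot was really the burnisher. The network also missed the caliper there, though it shows in the picture at its starting place. The network's position for the block's foot came out 8 mm off its first one (y 16 against 24), but the block's cradle had not moved in the pictures, so I put that down to network error.

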